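Hang the set-up template on the stud of the sloping stand

ROBOT

A 7-joint arm with a two-finger parallel gripper is mounted at the origin on a cart in front of the work surface, level with it; the furniture and walls round the work are solid. World frame = base frame: x ahead of the robot, y to its left, z up, the work surface at z = 0. Lengths are in m, angles in rad, forces in N, time in s.
With the tool pointing down it reaches from about 0.4 to 0.85 m from the base axis. Payload 4.5 kg.
Tool frame: the origin (TCP) lies at the very end of the fingers, on their centre line; the grasp point (between the pads) lies 19 mm behind it; z points along the fingers, y is the direction in which the jaws open and shut (so a half turn about z gives the same grasp; the last joint's range is limited). The gripper opens to 85 mm and grips with 20 to 120 N. Pads are 22 mm wide; open, the fingers measure 114 mm over their backs; the gripper's body (76 mm by 85 mm) begins 54 mm behind the grasp point. The pads swing forward as they close: fully open they stand 13 mm farther back than shut.
Start: joints at [1.195, 0.689, -0.195, 1.565, 0.157, 0.902, -0.215], TCP at [0.249, -0.573, 0.231] pointing down, gripper open.
Joint ranges: [-3.01, 3.01], [-0.46, 2.08], [-1.47, 1.51], [0.13, 2.56], [-1, 4.14], [0.04, 2.09], [-2.66, 2.66]. Speed limits (rad/s): [2.57, 2.57, 3.14, 3.14, 3.14, 3.14, 3.14].

INTERFACE

Orientations are given as a unit quaternion [w, x, y, z].
In Python, from workcell import r, eyes, order gives the robot as it stands.
- The arm moves only by the shell command python3 -m pendant 'ROWS' [FORCE]. ROWS is JSON, a list of rows, each an object with "gripper": the closure, from 0 (fully open) to 1 (shut); "translation": the shift along the tool's x, y, z scaled (see below), a list of three; "roll": the turn about the tool's z scaled (see below). In form: [{"gripper": gripper, "translation": [tx, ty, tz], "roll": roll}, ...]. A call has 1 to 8 rows; each row is the pose to reach, as a shift and turn from the pose commanded when the call began, along the tool's axes at that moment; what a row does not reach only later rows make up. The controller multiplies each number of a shift by 300 mm and each number of a turn by 90 degrees. A row lasts 1/8 s, in which the tool goes at most 62.5 mm and 10.7 degrees, less where a joint would pass 70% of its speed; a pose out of reach is approached as far as the arm can. A call with a number of a shift or a turn outside -1 to 1 is refused whole. A call with a gripper value outside its range is refused whole. The fingers move at their own pace and stop on an object; FORCE is the grip in N (left out, the last holds). Time passes only in rows, so rows that repeat a pose let the fingers close. It gives the time, the measured TCP pose, the force and the opening at its end, in the units of the state.
- r.get_obs(): the state, without advancing time (a new reading comes with each control period).
- eyes.read_camera(name): name is "side" or "top"; returns a dict with "image" (400x640x3 uint8, red, green, blue), "depth" (400x640 float32, m along the optical axis (not along the pixel's ray), 0 where there is no reading), "K" (3x3 intrinsics, pixels), "k1" (the pictures are not rectified: a ray, as slopes to the right and down, at radius r is drawn at 1 + k1 r^2 times it, then the intrinsics apply), "R" (3x3) and "t" (3): a world point X has camera coordinates R X + t. Camera axes: x right, y down, z forward; pixel columns grow to the right and rows downward; lengths in m; the calibration is good to about 2 mm. A picture is of the moment at which its call begins.
- order.job_done(): hands the job in, once; it reports no verdict.
The state is a dict: "clock": time; "joint_pos": joint angles; "joint_velocities": joint speeds; "effort": joint torques, N m; "eef_pos": TCP position; "tcp_rot": TCP orientation; "ft_force": force on the tool from outside, world axes, zero at the start; "torque": the same for the moment, N m; "width": finger opening in m.
Only numpy, scipy, OpenCV 4.12 (cv2) and the standard library are available. Lean on these libraries where they do the work, as an engineer would, in place of code of your own. Each camera call takes 0.05 s, during which the arm holds its last target.

TASK

Draw the aluminium template plate out of its low garage by the upright lip at its front, let go of it flat on the bench clear of the garage, then take it again by its black handle. Hang it on the sloping stand: press the large end of its keyhole over the head of the stud until the plate lies flush on the board, then slide it down the slope until it is fully home and locked, and let go. Leave the jar and the dropper bottle that stand between the two where they are.

Things in the scene. Friction and masses are not known exactly. Their poses are not given: they have to be found in the camera images.
- plate_handle (a point): Middle of the handle of the loose template plate, 20 mm above its underside, 12 from the plate's middle towards the lip: a black rib along the plate's x, 56 long, 12 wide, top 36 above the underside. Plate: aluminium, 180 x 110 x 6, 0.3 kg; x along it from lip end to keyhole end, y across, z out of the handle's face. It starts flat, handle up under the garage's roof, out of reach.
- plate_lip (a point): Centre of the plate's upright pull lip: 8 mm thick (along x), 50 wide (along y), flush with the plate's -x end, its top 38 above the plate's underside; the point is 22 above the underside, 74 from the handle's point in -x. At the start 30 to 42 mm lie between the lip and the edge of the garage's roof.
- plate_hole (a point): Centre of the large round end (diameter 27 mm) of the plate's keyhole, at the underside, on the plate's middle line, 57 mm from the handle's point in +x. From it the slot, 12 wide, runs in +x.
- plate_slot_end (a point): Point in the narrow end of the keyhole slot, at the plate's underside, 22 mm beyond plate_hole in +x; the slot ends 6 mm past this point, so that with the shank against the end this point lies 2 mm down the slope from the stud's axis.
- garage: Fixed grey sheet-steel garage: low roof, two sides, back wall, open to -x of its frame (towards the robot). Origin on the bench, under the stored plate's middle; x level, pointing in. Roof x -47 to +103 mm, 156 wide, underside 48 and top 52 above the bench; 148 between the sides. The plate is clear of it when drawn out by about 150 mm.
- board: Sloping grey board, 8 mm thick, of the fixed stand. Origin on its surface, on its middle line, at the stud's height (95 above the bench); x up the slope (22 degrees above level), y level across, z out of the board. Surface from x -141 to +56, y -85 to +85. The plate hangs with its x up the slope and its underside on the board. For the stud see stand.
- stand: The fixed stand. Origin on the bench, below the board's origin. Steel stud at x = 0 of the board: shank diameter 8 mm, head diameter 20, from 8 to 14 above the surface. It is clamped in a level cross slot (holds over 50 N), anywhere from y = -15 to +15 mm of the board; that place is not measured: find it by touch or by eye.
- jar_mid (a point): Middle of a standing jar, 61 mm diameter, 53 high, between stand and garage.
- bottle_mid (a point): Middle of a standing dropper bottle, 38 mm diameter, 109 high, between stand and garage.

How it is judged:
By the outcome, as a careful person would: the job done as asked, in the order asked, and still so for the second after the job is handed in, with the robot touching nothing.
It also fails if it takes over 67 s, if anything falls off the work surface, if the arm or the gripper's body presses on something with over 40 N, if the wrist force passes 120 N, or if a joint passes its speed limit or range.

## Working session

There is one attempt and no reset: what is moved stays moved. The work goes in short steps, Python scripts to look and compute and a shell command to move; the robot and the scene stay as the last step left them, time stands still between calls to the robot, and variables do not carry over. Pictures are saved under pics/ and viewed, and the job is handed in when it is done.

```bash
ls; mkdir -p pics
python3 - <<'E'
from workcell import r, eyes, order
import cv2, numpy as np
o=r.get_obs()
for k,v in o.items(): print(k,np.round(v,4))
for n in ("side","top"):
    c=eyes.read_camera(n); cv2.imwrite(f"pics/{n}0.png",c["image"][:,:,::-1]); np.savez(f"{n}0.npz",**c)
    print(n,c["K"],c["k1"],c["R"],c["t"], "cam pos",-c["R"].T@c["t"])
E
```

```text
pics
clock 0.0
joint_pos [ 1.1948  0.69   -0.1945  1.5664  0.1573  0.9025 -0.2151]
joint_velocities [-0.0006  0.0007 -0.0001  0.0012 -0.0004 -0.0011  0.0003]
effort [ 2.00000e-04 -5.39616e+01 -1.26650e+00 -1.58542e+01  9.00000e-03
  9.50000e-03 -0.00000e+00]
eef_pos [ 0.2487 -0.5727  0.2305]
tcp_rot [-9.000e-04  9.791e-01  2.035e-01 -3.000e-04]
ft_force [-0.1143 -0.0306  0.0748]
torque [-0.0664 -0.0497  0.0215]
width 0.0852
side [[374.03696579   0.         313.55135424]
 [  0.         374.03696579 198.37535583]
 [  0.           0.           1.        ]] 0.011733077916898614 [[ 0.91180181 -0.41037139  0.01458699]
 [-0.24236646 -0.56650882 -0.78760793]
 [ 0.33147542  0.71460694 -0.61600403]] [-0.60979678  0.21594337  0.76779185] cam pos [ 0.35384711 -0.67657872  0.65193669]
top [[440.77354527   0.         308.1760523 ]
 [  0.         440.77354527 194.68501053]
 [  0.           0.           1.        ]] -0.07255992518389356 [[-0.00284049 -0.99999318 -0.00235965]
 [-0.98627866  0.00319102 -0.16505822]
 [ 0.16506462  0.00185843 -0.986281  ]] [-0.04014058  0.66477357  0.95459082] cam pos [ 0.4979688  -0.04403565  1.05112641]
```

View pics/side0.png

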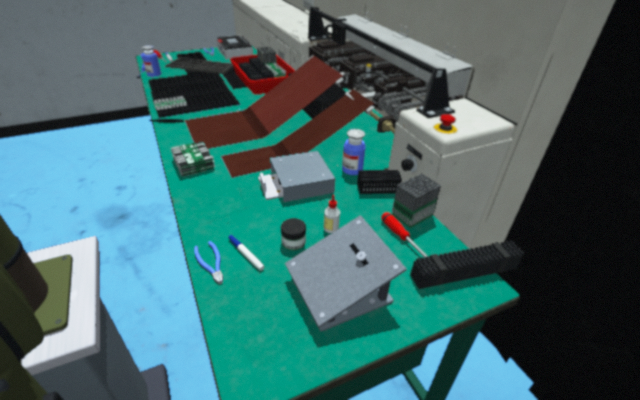

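View pics/top0.png

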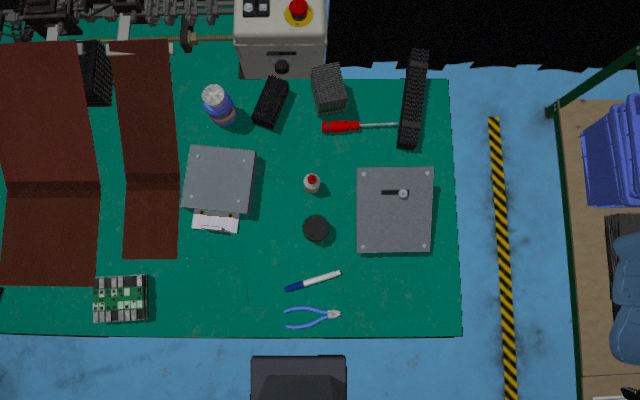

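The garage is at top (218,180) with the lip at about (215,225). The stand is at (395,210) with the stud at (403,194). The jar is at (316,228) and the bottle at (312,184). Next I zoom in and measure.

```bash
cat > h.py <<'E'
import numpy as np, cv2
from scipy.optimize import brentq
def ray(c,u,v):
    K=c["K"];d=np.array([(u-K[0,2])/K[0,0],(v-K[1,2])/K[1,1]]);rd=np.hypot(*d)
    k=float(c["k1"]);ru=brentq(lambda x:x*(1+k*x*x)-rd,0,rd*1.5+1e-9) if rd>1e-9 else 0
    s=d*(ru/rd if rd>1e-9 else 1)
    R=c["R"];return -R.T@c["t"],R.T@np.array([s[0],s[1],1.])
def onz(c,u,v,z):
    o,d=ray(c,u,v);return o+d*(z-o[2])/d[2]
def proj(c,X):
    p=c["R"]@np.asarray(X)+c["t"];s=p[:2]/p[2];s=s*(1+float(c["k1"])*(s@s));return c["K"][:2,:2]@s+c["K"][:2,2]
def dep(c,u,v):
    o,d=ray(c,u,v);return o+d*c["depth"][int(round(v)),int(round(u))]
def tri(c1,p1,c2,p2):
    o1,d1=ray(c1,*p1);o2,d2=ray(c2,*p2)
    A=np.stack([d1,-d2],1);s=np.linalg.lstsq(A,o2-o1,rcond=None)[0]
    a,b=o1+s[0]*d1,o2+s[1]*d2;return (a+b)/2,np.linalg.norm(a-b)
def crop(c,u0,v0,u1,v1,k,fn):
    im=c["image"][v0:v1,u0:u1,::-1];cv2.imwrite(fn,cv2.resize(im,None,fx=k,fy=k,interpolation=cv2.INTER_CUBIC))
E
python3 - <<'E'
from h import *
t=dict(np.load("top0.npz"));s=dict(np.load("side0.npz"))
crop(t,170,130,270,245,5,"pics/tg.png");crop(t,345,155,445,265,5,"pics/ts.png")
crop(s,250,140,350,210,6,"pics/sg.png");crop(s,280,205,415,335,4,"pics/ss.png")
E
```

```text
(no output)
```

View pics/tg.png

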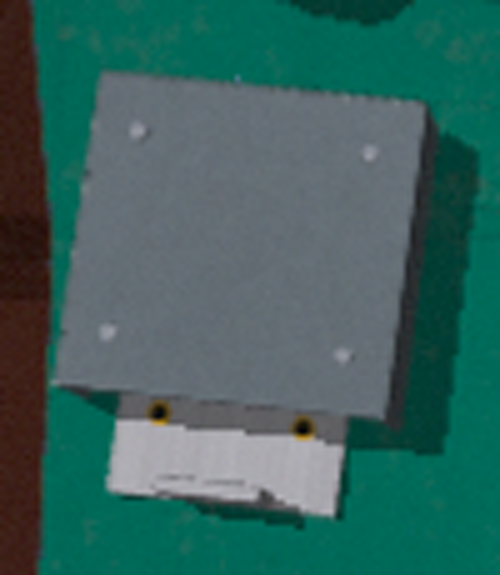

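View pics/ts.png

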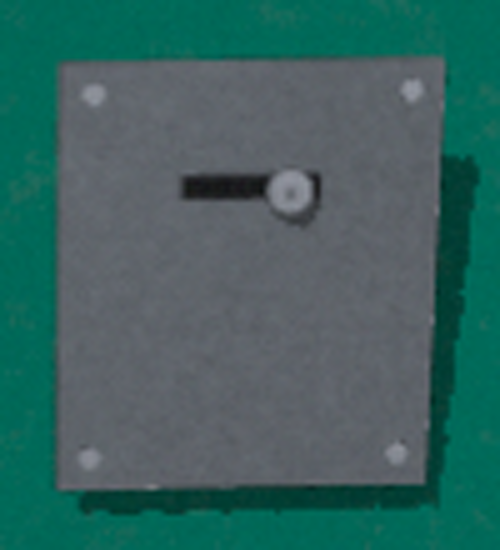

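View pics/sg.png

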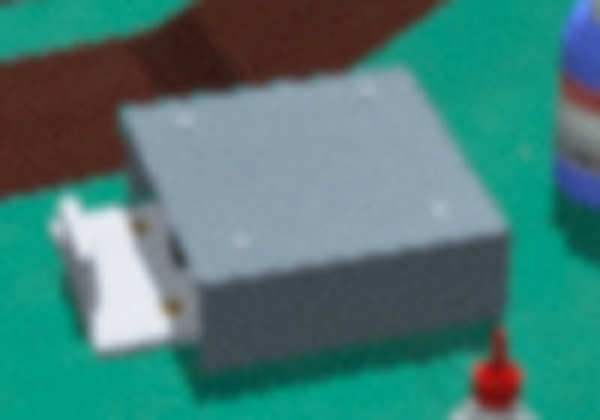

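View pics/ss.png

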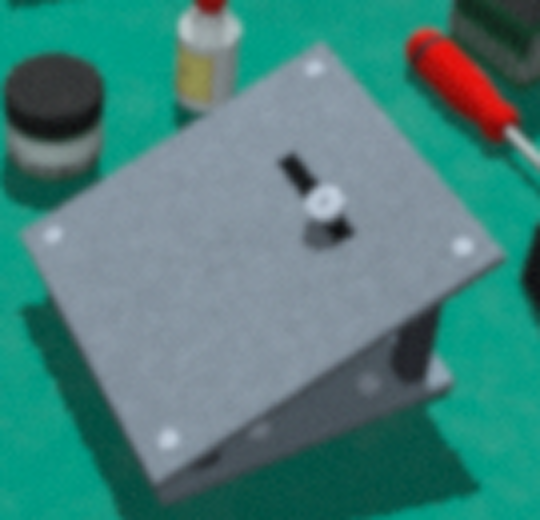

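Run:
```python
from h import *
np.set_printoptions(precision=4,suppress=True)
t=dict(np.load("top0.npz"));s=dict(np.load("side0.npz"))
f=lambda p,u0,v0,k:((p[0]+.5)/k-.5+u0,(p[1]+.5)/k-.5+v0)
print("garage")
G=[onz(t,*f(p,170,130,5),.052) for p in [(102,72),(425,100),(385,418),(55,383)]]
for g in G:print(g)
G=np.array(G)
print("w",np.linalg.norm(G[0]-G[1]),np.linalg.norm(G[2]-G[3]),"l",np.linalg.norm(G[1]-G[2]),np.linalg.norm(G[0]-G[3]))
d=(G[0]-G[3]+G[1]-G[2]);yaw=np.arctan2(d[1],d[0]);e=(G[0]-G[1]+G[3]-G[2]);print("yaw",np.degrees(yaw),np.degrees(np.arctan2(e[1],e[0]))-90)
c=G.mean(0);ex=np.array([np.cos(yaw),np.sin(yaw),0]);print("origin",c-ex*.028)
print("depth roof",dep(t,218,178))
print("lip top corners",[onz(t,*f(p,170,130,5),.038) for p in [(107,492),(337,517)]])
for p in [(107,430),(110,485),(340,510),(345,440),(118,395),(345,420)]: print("lip/plate",p,dep(t,*f(p,170,130,5)))
print("board")
zt=.095+.056*np.sin(np.radians(22));zb=.095-.141*np.sin(np.radians(22))
B=np.array([onz(t,*f(p,345,155,5),z) for p,z in [((60,62),zt),((444,58),zt),((427,485),zb),((57,490),zb)]])
print(B);print(np.linalg.norm(B[0]-B[1]),np.linalg.norm(B[2]-B[3]),np.linalg.norm(B[0]-B[3]),np.linalg.norm(B[1]-B[2]))
d=(B[0]-B[3]+B[1]-B[2]);e=(B[0]-B[1]+B[3]-B[2]);print("yaw",np.degrees(np.arctan2(d[1],d[0])),np.degrees(np.arctan2(e[1],e[0]))-90)
d/=np.linalg.norm(d);m=(B[0]+B[1])/2*141/197+(B[2]+B[3])/2*56/197;print("board origin",m)
# plane fit from depth
P=np.array([dep(t,u,v) for u in range(365,425,4) for v in range(200,246,4)])
A=np.c_[P[:,:2],np.ones(len(P))];k=np.linalg.lstsq(A,P[:,2],rcond=None)[0];print("plane",k,np.degrees(np.arctan(np.hypot(k[0],k[1]))),np.degrees(np.arctan2(k[1],k[0])))
print("stud top",onz(t,*f((290,190),345,155,5),.108),dep(t,403,193))
print("stud tri",tri(t,f((290,190),345,155,5),s,f((325,202),280,205,4)))
print("jar",onz(t,316,228,.053),"bottle",onz(t,312.5,179,.109))
```

```text
garage
[0.7874 0.2364 0.052 ]
[0.7727 0.0831 0.052 ]
[0.6227 0.0988 0.052 ]
[0.6392 0.2519 0.052 ]
w 0.15400106096310762 0.1539964807872601 l 0.15081118855695247 0.14893657863217402
yaw -5.964707085992532 -5.808912917495405
origin [0.6777 0.1704 0.052 ]
depth roof [0.7056 0.1675 0.0499]
lip top corners [array([0.5902, 0.2294, 0.038 ]), array([0.5786, 0.1221, 0.038 ])]
lip/plate (107, 430) [ 0.6239  0.2414 -0.002 ]
lip/plate (110, 485) [0.5963 0.2363 0.0076]
lip/plate (340, 510) [ 0.5851  0.1273 -0.002 ]
lip/plate (345, 440) [ 0.6189  0.1257 -0.0029]
lip/plate (118, 395) [ 0.6411  0.237  -0.0033]
lip/plate (345, 420) [0.6276 0.1246 0.0054]
board
[[ 0.7152 -0.1478  0.116 ]
 [ 0.7168 -0.3163  0.116 ]
 [ 0.534  -0.3202  0.0422]
 [ 0.5329 -0.1506  0.0422]]
0.16849957224174059 0.1696486405142316 0.19671918877113967 0.19709787515749888
yaw 1.0416289230460987 0.45508658682881276
board origin [ 0.6641 -0.233   0.095 ]
plane [-0.162   0.6079  0.3127] 32.17340164177811 104.9270011090505
stud top [ 0.6597 -0.2479  0.108 ] [ 0.6586 -0.2484  0.1093]
stud tri (array([ 0.6594, -0.2479,  0.1066]), np.float64(0.0013428938989146115))
jar [ 0.5883 -0.0597  0.053 ] bottle [ 0.6903 -0.0518  0.109 ]
```

Run:
```python
from h import *
np.set_printoptions(precision=4,suppress=True)
t=dict(np.load("top0.npz"));s=dict(np.load("side0.npz"))
f=lambda p,u0,v0,k:((p[0]+.5)/k-.5+u0,(p[1]+.5)/k-.5+v0)
a=onz(t,*f((107,493),170,130,5),.002);b=onz(t,*f((337,517),170,130,5),.002)
d=a-b;print(a,b,np.linalg.norm(d),"yaw",np.degrees(np.arctan2(d[1],d[0]))-90)
m=(a+b)/2
for yaw in (-5.0,-6.0):
  ex=np.array([np.cos(np.radians(yaw)),np.sin(np.radians(yaw)),0]);print("lip",m+ex*.004,"mid",m+ex*.09)
# side: corners of white plate at left end
for p,z in [((100,352),0),((62,205),.038),((78,195),.038)]: print("side",onz(s,*f(p,250,140,6),z))
P=np.array([dep(t,u,v) for u in range(365,425,3) for v in range(200,246,3)])
g=(P[:,2]>.03)&(P[:,2]<.12);print(g.sum(),len(P));P=P[g]
A=np.c_[P[:,:2],np.ones(len(P))];k=np.linalg.lstsq(A,P[:,2],rcond=None)[0];print("plane",np.degrees(np.arctan(np.hypot(*k[:2]))),np.degrees(np.arctan2(k[1],k[0])),k@[.6641,-.233,1])
print("bench near edge",onz(t,218,337,0),"pcb",onz(t,148,277,.01),onz(t,148,320,.01))
crop(t,188,205,243,240,14,"pics/tl.png")
```

```text
[0.593  0.2391 0.002 ] [0.5814 0.128  0.002 ] 0.11174573325954198 yaw -5.9313666248342685
lip [0.5912 0.1832 0.002 ] mid [0.6769 0.1757 0.002 ]
lip [0.5912 0.1831 0.002 ] mid [0.6767 0.1742 0.002 ]
side [0.5821 0.1328 0.    ]
side [0.5888 0.2024 0.038 ]
side [0.5986 0.2076 0.038 ]
320 320
plane 21.828739181474102 0.3549378359496048 0.09553354470032388
bench near edge [0.34  0.168 0.   ] pcb [0.4771 0.3353 0.01  ] [0.3782 0.3309 0.01  ]
```

View pics/tl.png

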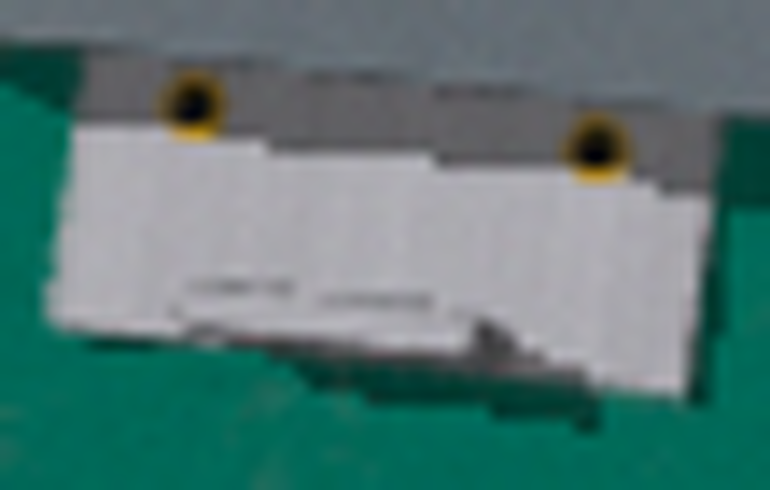

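The lip is at (0.591, 0.183) with yaw −5.9°. The plate width measures 111.7 mm against 110 given. The stud is at about (0.665, −0.248), the board's yaw is about 0.4° and its slope 21.8°. Next I move towards the lip.

```bash
python3 -m pendant '[{"gripper":0.65,"translation":[1.0,-0.905,0],"roll":0},{"gripper":0.65,"translation":[1.0,-0.905,0],"roll":0},{"gripper":0.65,"translation":[1.0,-0.905,0],"roll":0},{"gripper":0.65,"translation":[1.0,-0.905,0],"roll":0},{"gripper":0.65,"translation":[1.0,-0.905,0],"roll":0},{"gripper":0.65,"translation":[1.0,-0.905,0],"roll":0},{"gripper":0.65,"translation":[1.0,-0.905,0],"roll":0}]' 40
```

```text
clock: 0.98
eef_pos: [0.4173, -0.2008, 0.2312]
tcp_rot: [-0.001, 0.979, 0.206, 0.0]
ft_force: [-0.5, -0.5, 0.3]
width: 0.0299
```

```bash
python3 -m pendant '[{"gripper":0.65,"translation":[1.0,-0.905,0],"roll":-0.673},{"gripper":0.65,"translation":[1.0,-0.905,0],"roll":-0.673},{"gripper":0.65,"translation":[1.0,-0.905,0],"roll":-0.673},{"gripper":0.65,"translation":[1.0,-0.905,0],"roll":-0.673},{"gripper":0.65,"translation":[1.0,-0.905,0],"roll":-0.673},{"gripper":0.65,"translation":[1.0,-0.905,0],"roll":-0.673},{"gripper":0.65,"translation":[1.0,-0.905,0],"roll":-0.673}]'
```

```text
clock: 1.85
eef_pos: [0.5833, 0.1685, 0.2309]
tcp_rot: [-0.001, 0.741, 0.671, 0.001]
ft_force: [-0.9, -0.6, 0.4]
width: 0.0298
```

```bash
cat >> h.py <<'E'
def go(x,y,z,yawx=None):
    from workcell import r
    o=r.get_obs();p=np.array(o["eef_pos"]);w,a,b,c=o["tcp_rot"]
    from scipy.spatial.transform import Rotation as Ro
    M=Ro.from_quat([a,b,c,w]).as_matrix();d=M.T@(np.array([x,y,z])-p)/.3
    yaw=np.degrees(np.arctan2(M[1,0],M[0,0]))
    print("t",o["clock"],"pos",p.round(4),"yaw",yaw.round(2),"units",d.round(4),"roll",None if yawx is None else round(-((yawx-yaw+180)%360-180)/90,4),"F",np.round(o["ft_force"],1),"w",round(float(o["width"]),4))
E
python3 -c "
from h import *
go(.5912,.183,.09,84.1);go(.5912,.183,.01,84.1)"
```

```text
t 1.85 pos [0.5833 0.1685 0.2309] yaw 84.34 units [0.0493 0.0215 0.47  ] roll 0.0027 F [-0.9 -0.6  0.4] w 0.0298
t 1.85 pos [0.5833 0.1685 0.2309] yaw 84.34 units [0.0485 0.0217 0.7366] roll 0.0027 F [-0.9 -0.6  0.4] w 0.0298
```

```bash
python3 -m pendant '[{"gripper":0.65,"translation":[0.049,0.0215,0.2],"roll":0.0},{"gripper":0.65,"translation":[0.049,0.0215,0.4],"roll":0.0},{"gripper":0.65,"translation":[0.049,0.0215,0.5],"roll":0.0},{"gripper":0.65,"translation":[0.049,0.0215,0.5],"roll":0.0}]'
python3 - <<'E'
from h import *
from workcell import eyes
go(.5912,.183,.011,84.1)
t=eyes.read_camera("top");s=eyes.read_camera("side")
crop(t,170,160,270,260,6,"pics/t1.png");crop(s,240,120,350,210,6,"pics/s1.png")
E
```

```text
clock: 2.35
eef_pos: [0.5888, 0.1769, 0.0786]
tcp_rot: [-0.001, 0.743, 0.67, -0.003]
ft_force: [0.4, -1.2, 0.5]
width: 0.0297
t 2.35 pos [0.5888 0.1769 0.0786] yaw 84.07 units [0.0219 0.0071 0.2253] roll -0.0003 F [ 0.4 -1.2  0.5] w 0.0297
```

View pics/t1.png

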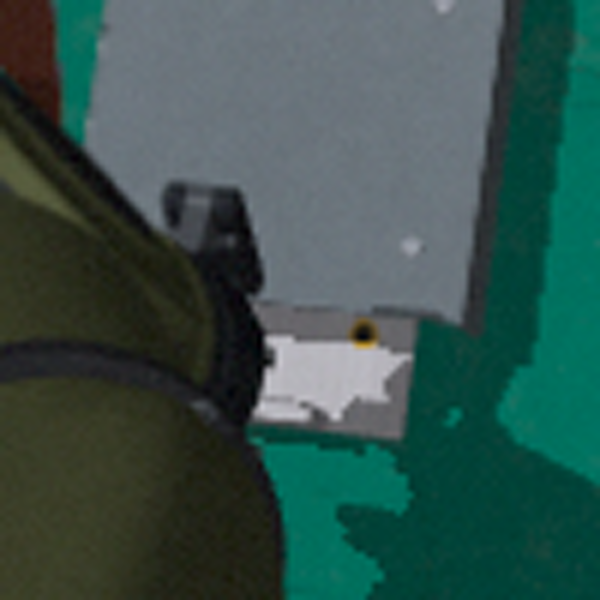

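View pics/s1.png

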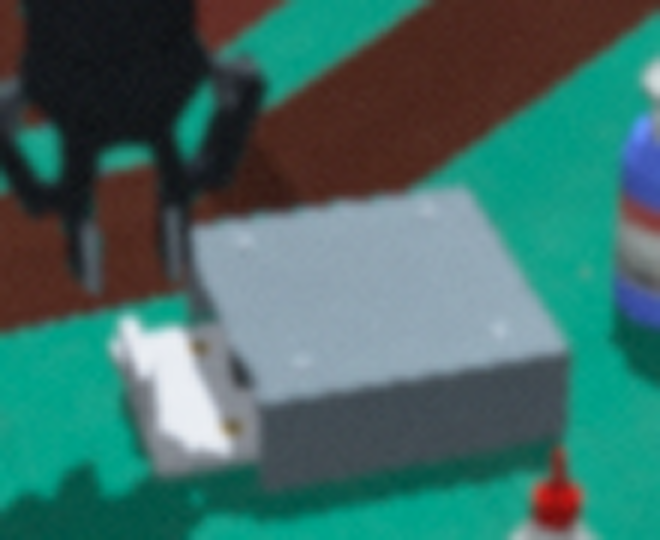

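In the side view the fingers are at crop (90,290) and (178,278), straddling the line of the lip, which is at (120,340). The knuckle passes near the roof edge, so I narrow the opening to 20 mm and check just above the lip.

```bash
python3 -m pendant '[{"gripper":0.765,"translation":[0.021,0.003,0.05],"roll":0.0},{"gripper":0.765,"translation":[0.021,0.003,0.1],"roll":0.0},{"gripper":0.765,"translation":[0.021,0.003,0.1],"roll":0.0},{"gripper":0.765,"translation":[0.021,0.003,0.1],"roll":0.0}]'
python3 - <<'E'
from h import *
from workcell import eyes
go(.5897,.1832,.015,84.1)
s=eyes.read_camera("side")
crop(s,240,120,350,210,6,"pics/s2.png")
for p in [(.5912,.183,.038),(.5912,.183,.048)]: print((proj(s,p)-[240,120])*6)
E
```

```text
clock: 2.95
eef_pos: [0.5926, 0.1838, 0.0513]
tcp_rot: [0.0, 0.743, 0.669, -0.0]
ft_force: [1.2, 0.7, 0.6]
width: 0.0199
t 2.95 pos [0.5926 0.1838 0.0513] yaw 84.04 units [-0.0031 -0.0092  0.121 ] roll -0.0006 F [1.2 0.7 0.6] w 0.0199
[136.83339767 342.53002552]
[135.37570715 325.18771933]
```

View pics/s2.png

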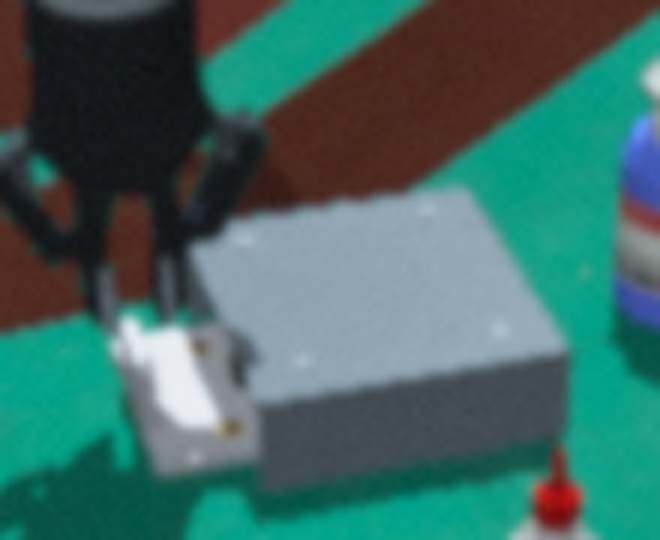

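```bash
python3 -m pendant '[{"gripper":0.765,"translation":[-0.003,-0.008,0.04],"roll":0.0},{"gripper":0.765,"translation":[-0.003,-0.008,0.08],"roll":0.0},{"gripper":0.765,"translation":[-0.003,-0.008,0.12],"roll":0.0},{"gripper":0.765,"translation":[-0.003,-0.008,0.12],"roll":0.0},{"gripper":1,"translation":[-0.003,-0.008,0.12],"roll":0.0},{"gripper":1,"translation":[-0.003,-0.008,0.12],"roll":0.0},{"gripper":1,"translation":[-0.003,-0.008,0.12],"roll":0.0}]' 50
python3 -c "
from h import *
go(.432,.2,.015,84.1)"
```

```text
clock: 3.88
eef_pos: [0.5902, 0.1831, 0.0154]
tcp_rot: [0.0, 0.743, 0.669, 0.0]
ft_force: [-0.4, -0.5, -2.4]
width: 0.0071
t 3.875 pos [0.5902 0.1831 0.0154] yaw 84.04 units [ 0.0012 -0.5302  0.0012] roll -0.0007 F [-0.4 -0.5 -2.4] w 0.0071
```

```bash
python3 -m pendant '[{"gripper":1,"translation":[0,-0.04,0],"roll":0.0},{"gripper":1,"translation":[0,-0.12,0],"roll":0.0},{"gripper":1,"translation":[0,-0.2,0],"roll":0.0},{"gripper":1,"translation":[0,-0.3,0],"roll":0.0},{"gripper":1,"translation":[0,-0.4,0],"roll":0.0},{"gripper":1,"translation":[0,-0.49,0],"roll":0.0},{"gripper":1,"translation":[0,-0.55,0],"roll":0.0},{"gripper":1,"translation":[0,-0.55,0],"roll":0.0}]'
python3 - <<'E'
from h import *
from workcell import eyes
go(.432,.2,.015,84.1)
s=eyes.read_camera("side");t=eyes.read_camera("top")
crop(s,200,100,350,230,5,"pics/s3.png");crop(t,140,130,290,300,3,"pics/t3.png")
E
```

```text
clock: 4.88
eef_pos: [0.4234, 0.201, 0.0156]
tcp_rot: [-0.001, 0.742, 0.671, -0.001]
ft_force: [-0.8, -0.5, -2.3]
width: 0.0075
t 4.875 pos [0.4234 0.201  0.0156] yaw 84.23 units [-0.0003  0.0287  0.0018] roll 0.0015 F [-0.8 -0.5 -2.3] w 0.0075
```

View pics/s3.png

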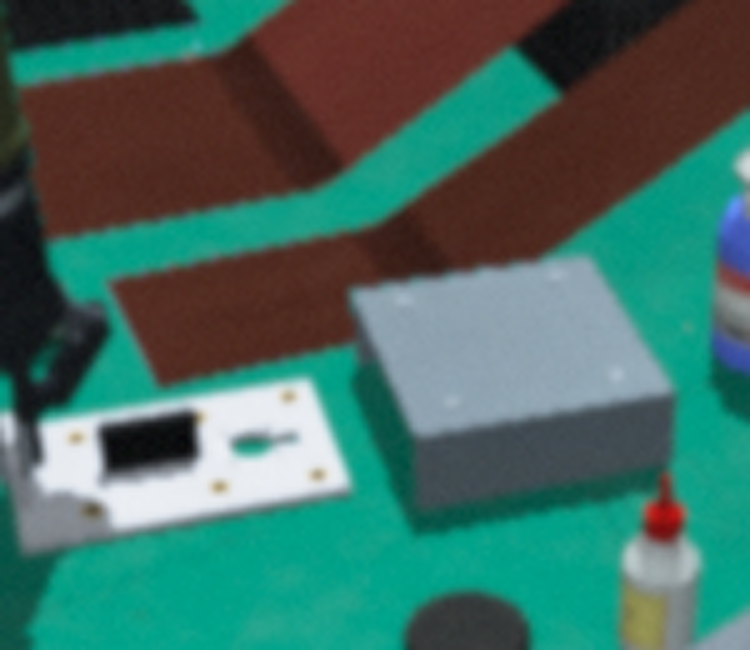

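View pics/t3.png

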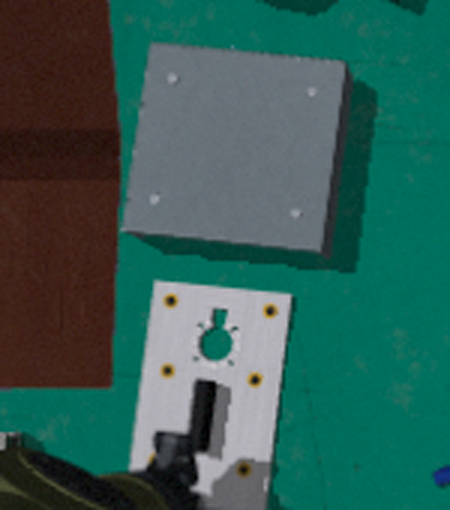

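The plate lies flat and is about 29 mm clear of the roof edge. Now I release the lip and lift.

```bash
python3 -m pendant '[{"gripper":0.65,"translation":[0,0,0],"roll":0.0},{"gripper":0.65,"translation":[0,0,0],"roll":0.0},{"gripper":0.65,"translation":[0,0,-0.1],"roll":0.0},{"gripper":0.65,"translation":[0,0,-0.3],"roll":0.0},{"gripper":0.65,"translation":[0,-0.05,-0.4],"roll":0.0},{"gripper":0.65,"translation":[0,-0.05,-0.4],"roll":0.0}]'
python3 - <<'E'
from h import *
from workcell import eyes
go(.497,.1935,.12,-5.8)
s=eyes.read_camera("side");t=eyes.read_camera("top");np.savez("s4.npz",**s);np.savez("t4.npz",**t)
crop(s,190,160,290,220,7,"pics/s4.png");crop(t,175,215,255,310,6,"pics/t4.png")
E
```

```text
clock: 5.72
eef_pos: [0.4117, 0.2024, 0.1373]
tcp_rot: [0.0, 0.743, 0.669, 0.002]
ft_force: [0.1, -0.5, 0.3]
width: 0.03
t 5.725 pos [0.4117 0.2024 0.1373] yaw 84.04 units [-0.      0.2857  0.0586] roll 0.9982 F [ 0.1 -0.5  0.3] w 0.03
```

View pics/s4.png

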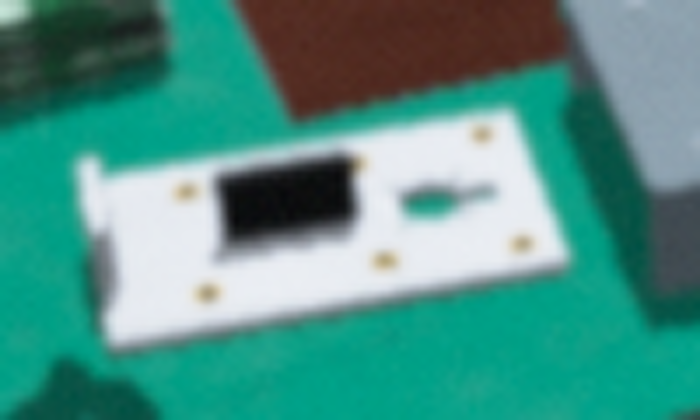

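View pics/t4.png

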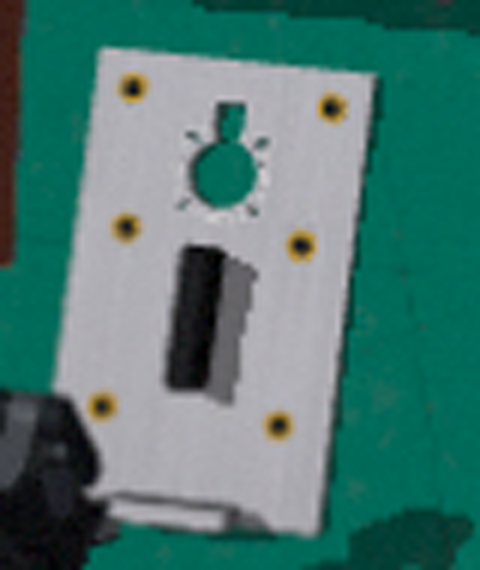

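Run:
```python
from h import *
np.set_printoptions(precision=4,suppress=True)
t=dict(np.load("t4.npz"))
f=lambda p,u0=175,v0=215,k=6:((p[0]+.5)/k-.5+u0,(p[1]+.5)/k-.5+v0)
a,b,c=[onz(t,*f(p),.006) for p in [(100,48),(377,73),(321,535)]]
print(a,b,c,np.linalg.norm(a-b),np.linalg.norm(b-c))
d=a-b;yaw=np.degrees(np.arctan2(d[1],d[0]))-90;e=b-c;print(yaw,np.degrees(np.arctan2(e[1],e[0])))
ex=np.array([np.cos(np.radians(yaw)),np.sin(np.radians(yaw)),0])
print("handle from far edge",(a+b)/2-ex*.102)
h=onz(t,*f((222,174)),.003);print("hole",h,"handle",h-ex*.057)
print("handle top",np.mean([onz(t,*f(p),.036) for p in [(185,247),(219,250),(166,387),(205,390)]],0))
```

```text
[0.6061 0.238  0.006 ] [0.596  0.1267 0.006 ] [0.4164 0.1449 0.006 ] 0.11176273704282395 0.18053900849497803
-5.176546835173085 -5.790547674929999
handle from far edge [0.4995 0.1915 0.006 ]
hole [0.5562 0.188  0.003 ] handle [0.4994 0.1932 0.003 ]
handle top [0.4995 0.19   0.036 ]
```

```bash
python3 -m pendant '[{"gripper":0.45,"translation":[-0.005,0.15,0.05],"roll":0.13},{"gripper":0.45,"translation":[-0.005,0.29,0.05],"roll":0.25},{"gripper":0.45,"translation":[-0.005,0.29,0.05],"roll":0.998},{"gripper":0.45,"translation":[-0.005,0.29,0.05],"roll":0.998},{"gripper":0.45,"translation":[-0.005,0.29,0.05],"roll":0.998},{"gripper":0.45,"translation":[-0.005,0.29,0.05],"roll":0.998},{"gripper":0.45,"translation":[-0.005,0.29,0.05],"roll":0.998},{"gripper":0.45,"translation":[-0.005,0.29,0.05],"roll":0.998}]'
python3 -m pendant '[{"gripper":0.45,"translation":[0,0,0],"roll":0.04},{"gripper":0.45,"translation":[0,0,0],"roll":0.08}]'
python3 -c "
from h import *
go(.4993,.192,.06,-5.6);go(.4993,.192,.013,-5.6)"
```

```text
clock: 6.82
eef_pos: [0.4972, 0.1907, 0.1186]
tcp_rot: [0.001, 1.0, -0.02, -0.001]
ft_force: [0.3, 0.0, 0.1]
width: 0.0468
clock: 7.08
eef_pos: [0.4972, 0.1907, 0.1186]
tcp_rot: [0.001, 0.997, -0.08, -0.001]
ft_force: [-0.1, -0.8, -0.3]
width: 0.047
t 7.075 pos [0.4972 0.1907 0.1186] yaw -9.22 units [ 0.0064 -0.0058  0.1953] roll -0.0402 F [-0.1 -0.8 -0.3] w 0.047
t 7.075 pos [0.4972 0.1907 0.1186] yaw -9.22 units [ 0.0065 -0.0063  0.352 ] roll -0.0402 F [-0.1 -0.8 -0.3] w 0.047
```

```bash
python3 -m pendant '[{"gripper":0.45,"translation":[0.0065,-0.006,0.1],"roll":-0.04},{"gripper":0.45,"translation":[0.0065,-0.006,0.2],"roll":-0.04},{"gripper":0.45,"translation":[0.0065,-0.006,0.3],"roll":-0.04},{"gripper":0.45,"translation":[0.0065,-0.006,0.352],"roll":-0.04},{"gripper":0.45,"translation":[0.0065,-0.006,0.352],"roll":-0.04}]'
python3 - <<'E'
from h import *
from workcell import eyes
go(.4993,.192,.013,-5.6)
s=eyes.read_camera("side")
crop(s,190,140,290,220,7,"pics/s5.png")
E
```

```text
clock: 7.7
eef_pos: [0.4988, 0.1923, 0.0132]
tcp_rot: [0.001, 0.999, -0.048, -0.001]
ft_force: [0.1, 0.4, 0.5]
width: 0.0468
t 7.7 pos [0.4988 0.1923 0.0132] yaw -5.5 units [0.0017 0.0008 0.0005] roll 0.0011 F [0.1 0.4 0.5] w 0.0468
```

View pics/s5.png

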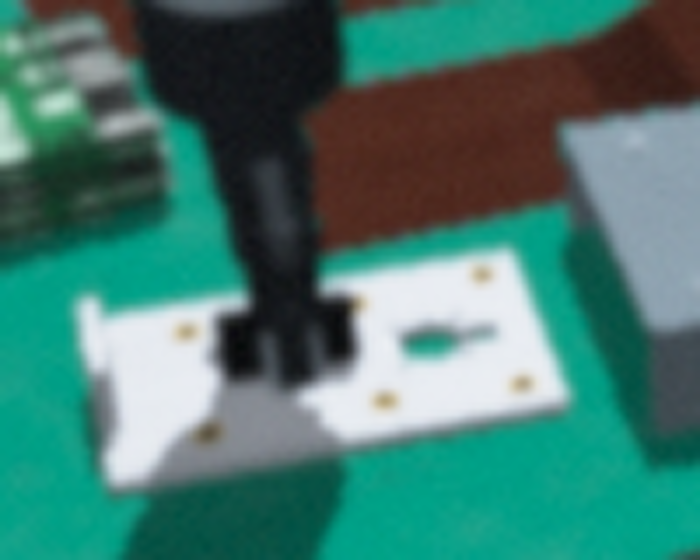

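The fingers straddle the handle at crop (285,340). Now I close and lift.

```bash
python3 -m pendant '[{"gripper":1,"translation":[0,0,0],"roll":0},{"gripper":1,"translation":[0,0,0],"roll":0},{"gripper":1,"translation":[0,0,0],"roll":0},{"gripper":1,"translation":[0,0,0],"roll":0},{"gripper":1,"translation":[0,0,-0.1],"roll":0},{"gripper":1,"translation":[0,0,-0.25],"roll":0},{"gripper":1,"translation":[0,0,-0.4],"roll":0},{"gripper":1,"translation":[0,0,-0.6],"roll":0}]' 45
python3 -m pendant '[{"gripper":1,"translation":[0,0,-0.12],"roll":0},{"gripper":1,"translation":[0,0,-0.12],"roll":0}]'
python3 - <<'E'
from h import *
from workcell import eyes
go(.5355,-.248,.2,0.5)
s=eyes.read_camera("side");t=eyes.read_camera("top")
crop(s,190,80,310,200,5,"pics/s6.png");crop(t,155,180,275,310,5,"pics/t6.png")
E
```

```text
clock: 8.75
eef_pos: [0.4981, 0.1925, 0.1953]
tcp_rot: [0.001, 0.999, -0.048, -0.001]
ft_force: [1.1, 0.3, -3.5]
width: 0.0106
clock: 9.0
eef_pos: [0.5009, 0.1934, 0.2332]
tcp_rot: [-0.001, 0.999, -0.048, 0.003]
ft_force: [-0.4, -0.6, -3.4]
width: 0.0112
t 9.0 pos [0.5009 0.1934 0.2332] yaw -5.51 units [0.2552 1.4537 0.1078] roll -0.0667 F [-0.4 -0.6 -3.4] w 0.0112
```

View pics/s6.png

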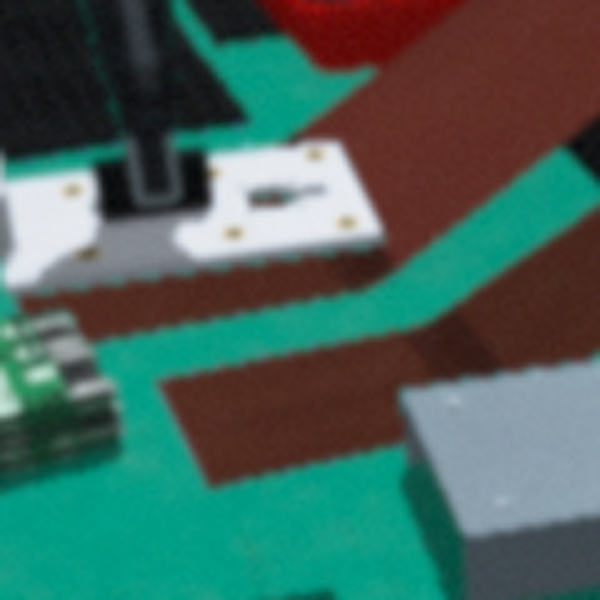

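The plate is held level, with no droop at the keyhole end. I move across to the stand.

```bash
python3 -m pendant '[{"gripper":1,"translation":[0.01,0.06,0],"roll":0},{"gripper":1,"translation":[0.03,0.18,0],"roll":0},{"gripper":1,"translation":[0.06,0.33,0],"roll":0},{"gripper":1,"translation":[0.08,0.48,0],"roll":0},{"gripper":1,"translation":[0.11,0.63,0],"roll":0},{"gripper":1,"translation":[0.13,0.78,0],"roll":0},{"gripper":1,"translation":[0.16,0.93,0],"roll":0}]'
python3 -m pendant '[{"gripper":1,"translation":[0.02,0.14,0],"roll":0},{"gripper":1,"translation":[0.05,0.28,0.01],"roll":-0.03},{"gripper":1,"translation":[0.07,0.4,0.01],"roll":-0.067},{"gripper":1,"translation":[0.09,0.48,0.01],"roll":-0.067},{"gripper":1,"translation":[0.1,0.52,0.01],"roll":-0.067},{"gripper":1,"translation":[0.1,0.52,0.01],"roll":-0.067},{"gripper":1,"translation":[0.1,0.52,0.01],"roll":-0.067}]'
python3 - <<'E'
from h import *
from workcell import eyes
go(.5355,-.248,.1,0.5)
s=eyes.read_camera("side");t=eyes.read_camera("top");np.savez("s7.npz",**s);np.savez("t7.npz",**t)
crop(s,230,130,420,340,3,"pics/s7.png");crop(t,340,130,450,270,4,"pics/t7.png")
E
```

```text
clock: 9.98
eef_pos: [0.5187, -0.0923, 0.2291]
tcp_rot: [0.0, 0.999, -0.049, -0.002]
ft_force: [0.7, -0.1, -2.9]
width: 0.011
clock: 10.85
eef_pos: [0.5353, -0.2458, 0.2272]
tcp_rot: [-0.001, 1.0, 0.006, -0.001]
ft_force: [0.3, 0.1, -3.1]
width: 0.0112
t 10.85 pos [ 0.5353 -0.2458  0.2272] yaw 0.63 units [0.001  0.0079 0.424 ] roll 0.0015 F [ 0.3  0.1 -3.1] w 0.0112
```

View pics/s7.png

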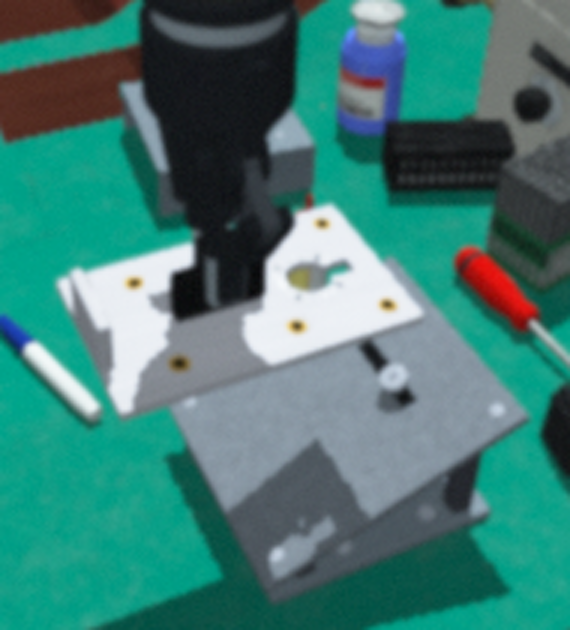

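View pics/t7.png

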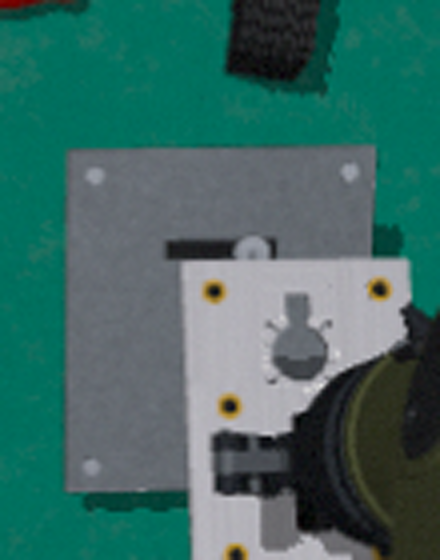

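Run:
```python
from h import *
np.set_printoptions(precision=4,suppress=True)
t=dict(np.load("t7.npz"));s=dict(np.load("s7.npz"))
f=lambda p,u0=340,v0=130,k=4:((p[0]+.5)/k-.5+u0,(p[1]+.5)/k-.5+v0)
print("hole",onz(t,*f((300,350)),.218))
a=onz(t,*f((182,262)),.220);b=onz(t,*f((408,258)),.22);print(a,b,np.linalg.norm(a-b),np.degrees(np.arctan2((a-b)[1],(a-b)[0]))-90)
print("tri",tri(t,f((300,350)),s,f((306,277),230,130,3)))
```

```text
hole [ 0.5933 -0.2454  0.218 ]
[ 0.6357 -0.1898  0.22  ] [ 0.6373 -0.2992  0.22  ] 0.10939397499747021 0.8342378840599309
tri (array([ 0.5918, -0.2451,  0.2163]), np.float64(0.0036823341345093596))
```

```bash
python3 -m pendant '[{"gripper":1,"translation":[0.001,0.008,0.1],"roll":0},{"gripper":1,"translation":[0.001,0.008,0.22],"roll":0},{"gripper":1,"translation":[0.001,0.008,0.34],"roll":0},{"gripper":1,"translation":[0.001,0.008,0.41],"roll":0},{"gripper":1,"translation":[0.001,0.008,0.41],"roll":0}]'
python3 -m pendant '[{"gripper":1,"translation":[0,0,0.02],"roll":0},{"gripper":1,"translation":[0,0,0.035],"roll":0},{"gripper":1,"translation":[0,0,0.05],"roll":0},{"gripper":1,"translation":[0,0,0.06],"roll":0}]'
python3 - <<'E'
from h import *
go(.5355,-.248,.0578,0.5)
E
```

```text
clock: 11.58
eef_pos: [0.535, -0.2484, 0.1034]
tcp_rot: [-0.001, 1.0, 0.005, -0.002]
ft_force: [0.3, -0.6, -3.2]
width: 0.011
clock: 12.08
eef_pos: [0.534, -0.2501, 0.0869]
tcp_rot: [-0.0, 1.0, 0.004, -0.002]
ft_force: [-6.2, 1.2, 2.4]
width: 0.0106
t 12.075 pos [ 0.534  -0.2501  0.0869] yaw 0.5 units [ 0.0054 -0.0068  0.0969] roll -0.0 F [-6.2  1.2  2.4] w 0.0106
```

```bash
python3 -m pendant '[{"gripper":1,"translation":[0,0,0.015],"roll":0},{"gripper":1,"translation":[0,0,0.03],"roll":0},{"gripper":1,"translation":[0,0,0.045],"roll":0},{"gripper":1,"translation":[0,0,0.06],"roll":0},{"gripper":1,"translation":[0,0,0.075],"roll":0},{"gripper":1,"translation":[0,0,0.085],"roll":0}]'
python3 - <<'E'
from h import *
from workcell import eyes
go(.5355,-.248,.0578,0.5)
s=eyes.read_camera("side");t=eyes.read_camera("top")
crop(s,230,130,420,340,3,"pics/s8.png")
E
```

```text
clock: 12.82
eef_pos: [0.5339, -0.2502, 0.0611]
tcp_rot: [-0.0, 1.0, 0.004, -0.002]
ft_force: [-5.3, 0.3, 1.7]
width: 0.0108
t 12.825 pos [ 0.5339 -0.2502  0.0611] yaw 0.49 units [ 0.0056 -0.0073  0.0111] roll -0.0001 F [-5.3  0.3  1.7] w 0.0108
```

View pics/s8.png

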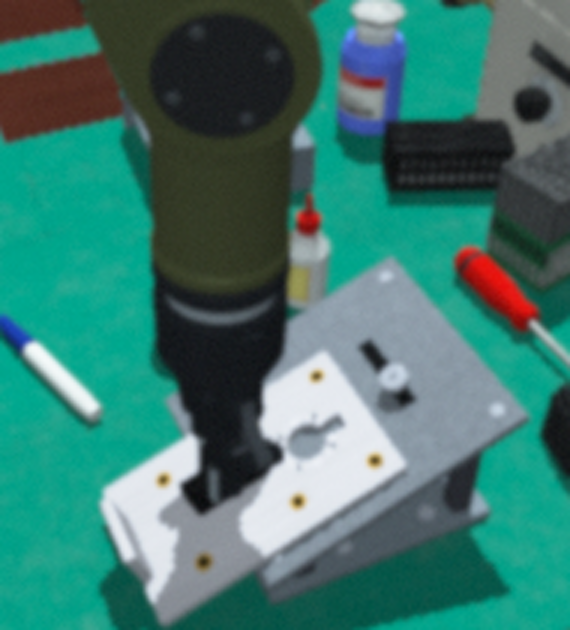

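```bash
python3 -m pendant '[{"gripper":1,"translation":[0,0,0.01],"roll":0},{"gripper":1,"translation":[0,0,0.015],"roll":0}]'
python3 -m pendant '[{"gripper":1,"translation":[0,0,0.006],"roll":0},{"gripper":1,"translation":[0,0,0.01],"roll":0}]'
```

```text
clock: 13.18
eef_pos: [0.5341, -0.2503, 0.0604]
tcp_rot: [0.0, 1.0, 0.004, -0.001]
ft_force: [-14.2, 4.2, 40.4]
width: 0.0112
clock: 13.42
eef_pos: [0.5341, -0.2503, 0.0603]
tcp_rot: [0.0, 1.0, 0.004, -0.001]
ft_force: [-18.7, 7.5, 61.4]
width: 0.0107
```

Flush contact came at TCP z = 0.0603, with the force rising to about 61 N. That sets the tilt, so I back off along the board normal and look.

```bash
python3 -m pendant '[{"gripper":1,"translation":[-0.003,0,-0.02],"roll":0},{"gripper":1,"translation":[-0.015,0,-0.06],"roll":0},{"gripper":1,"translation":[-0.037,0.003,-0.115],"roll":0},{"gripper":1,"translation":[-0.037,0.003,-0.115],"roll":0},{"gripper":1,"translation":[-0.037,0.003,-0.115],"roll":0}]'
python3 - <<'E'
from h import *
from workcell import eyes
go(.5355,-.248,.0578,0.5)
s=eyes.read_camera("side");t=eyes.read_camera("top");np.savez("s9.npz",**s);np.savez("t9.npz",**t)
crop(s,250,200,420,350,4,"pics/s9.png");crop(t,350,150,450,270,5,"pics/t9.png")
E
```

```text
clock: 14.05
eef_pos: [0.5249, -0.2509, 0.088]
tcp_rot: [-0.0, 1.0, 0.005, 0.0]
ft_force: [-0.6, -0.0, -3.0]
width: 0.0109
t 14.05 pos [ 0.5249 -0.2509  0.088 ] yaw 0.54 units [ 0.0355 -0.0094  0.1008] roll 0.0004 F [-0.6 -0.  -3. ] w 0.0109
```

View pics/s9.png

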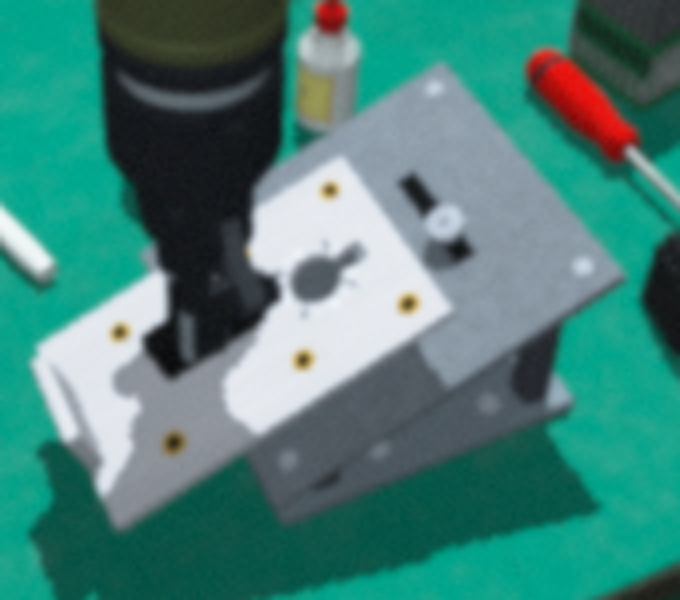

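View pics/t9.png

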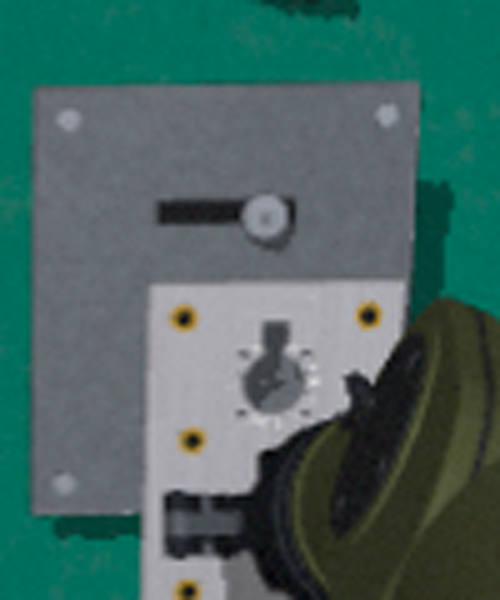

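Run:
```python
from h import *
np.set_printoptions(precision=4,suppress=True)
t=dict(np.load("t9.npz"));s=dict(np.load("s9.npz"))
ft=lambda p,u0=350,v0=150,k=5:((p[0]+.5)/k-.5+u0,(p[1]+.5)/k-.5+v0)
fs=lambda p,u0=250,v0=200,k=4:((p[0]+.5)/k-.5+u0,(p[1]+.5)/k-.5+v0)
H,e1=tri(t,ft((274,383)),s,fs((316,279)));S,e2=tri(t,ft((265,217)),s,fs((444,221)))
print("hole",H,e1,"stud",S,e2)
a=np.radians(22);u=np.array([np.cos(a),0,np.sin(a)]);n=np.array([-np.sin(a),0,np.cos(a)])
O=np.array([.6641,-.233,.095])
for P in (H,S): print("board x,y,z",(P-O)@u*1e3,(P-O)[1]*1e3,(P-O)@n*1e3)
# corners & edge depth based on plane
P=[]
for p in [(165,290),(390,290),(220,400),(175,400),(330,330),(380,330),(220,320)]:
    q=dep(t,*ft(p));P.append(q)
P=np.array(P);A=np.c_[P[:,:2],np.ones(len(P))];k=np.linalg.lstsq(A,P[:,2],rcond=None)[0];print("plate plane",np.degrees(np.arctan(k[:2])),(A@k-P[:,2])*1e3)
print([((q-O)@n*1e3).round(1) for q in P])
a,b=[onz(t,*ft(p),.117) for p in [(150,284),(408,281)]];d=a-b;print(np.linalg.norm(d),np.degrees(np.arctan2(d[1],d[0]))-90)
```

```text
hole [ 0.5867 -0.2506  0.1001] 0.00086230614179352 stud [ 0.6585 -0.2478  0.1075] 0.0009112755382327568
board x,y,z -69.80013851958442 -17.590561271052934 33.751255727133696
board x,y,z -0.50168768953307 -14.769296708935759 13.635562727098973
plate plane [19.7929  0.0559] [-0.5276 -0.1645 -1.6833  1.3382  1.9352 -0.9868  0.0888]
[np.float64(33.4), np.float64(33.0), np.float64(36.4), np.float64(33.6), np.float64(31.8), np.float64(34.5), np.float64(33.3)]
0.11155432421120588 0.4375762886782866
```

Stud and hole, in board coordinates, are at (−0.5, −14.8) and (−69.8, −17.6), and the tilt matches. I shift 69.3 mm up the slope and 2.8 mm in +y.

```bash
python3 -m pendant '[{"gripper":1,"translation":[0.04,-0.007,-0.03],"roll":0},{"gripper":1,"translation":[0.1,-0.007,-0.05],"roll":0},{"gripper":1,"translation":[0.16,-0.007,-0.07],"roll":0},{"gripper":1,"translation":[0.214,-0.007,-0.087],"roll":0},{"gripper":1,"translation":[0.214,-0.007,-0.087],"roll":0},{"gripper":1,"translation":[0.214,-0.007,-0.087],"roll":0}]'
python3 - <<'E'
from h import *
from workcell import eyes
go(.5891,-.2481,.114,0.5)
s=eyes.read_camera("side");t=eyes.read_camera("top");np.savez("s10.npz",**s);np.savez("t10.npz",**t)
crop(s,280,180,420,310,5,"pics/s10.png");crop(t,360,140,450,240,6,"pics/t10.png")
E
```

```text
clock: 14.9
eef_pos: [0.5875, -0.2481, 0.1135]
tcp_rot: [-0.0, 1.0, 0.005, -0.001]
ft_force: [-0.5, -0.7, -2.9]
width: 0.0108
t 14.9 pos [ 0.5875 -0.2481  0.1135] yaw 0.52 units [ 0.0053 -0.0001 -0.0018] roll 0.0003 F [-0.5 -0.7 -2.9] w 0.0108
```

View pics/s10.png

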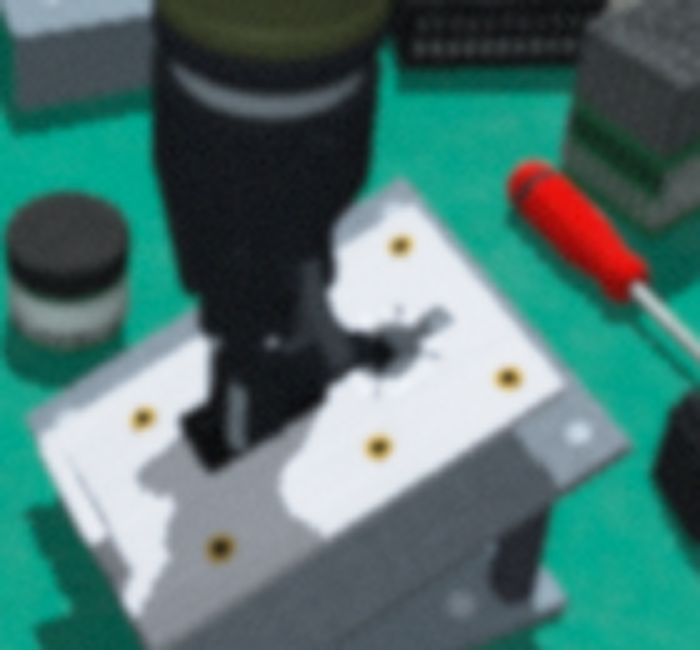

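View pics/t10.png

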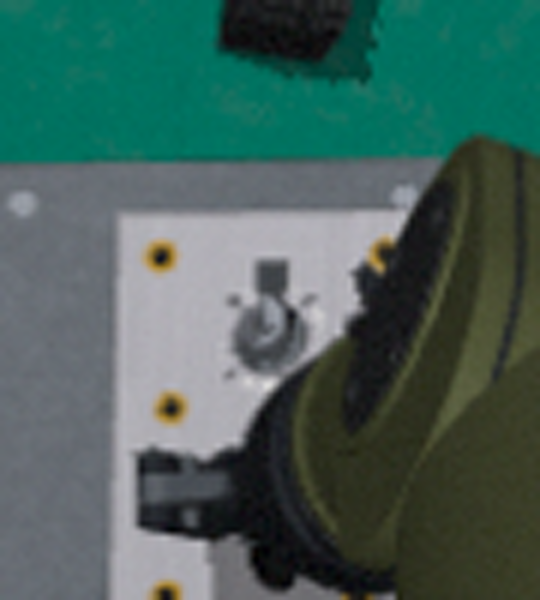

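The stud head shows through the hole at top crop (268,318), and parallax puts it on the hole's centre once lowered. Now I press down along the normal.

```bash
python3 -m pendant '[{"gripper":1,"translation":[0.016,0,0.02],"roll":0},{"gripper":1,"translation":[0.025,0,0.04],"roll":0},{"gripper":1,"translation":[0.032,0,0.06],"roll":0},{"gripper":1,"translation":[0.037,0,0.075],"roll":0},{"gripper":1,"translation":[0.041,0,0.085],"roll":0},{"gripper":1,"translation":[0.041,0,0.085],"roll":0}]'
python3 - <<'E'
from h import *
from workcell import eyes
go(.6000,-.2481,.0871,0.5)
s=eyes.read_camera("side");t=eyes.read_camera("top")
crop(s,280,180,420,310,5,"pics/s11.png");crop(t,360,140,450,240,6,"pics/t11.png")
E
```

```text
clock: 15.75
eef_pos: [0.6012, -0.2481, 0.0887]
tcp_rot: [-0.0, 1.0, 0.005, -0.0]
ft_force: [0.2, 1.1, -3.3]
width: 0.0111
t 15.75 pos [ 0.6012 -0.2481  0.0887] yaw 0.54 units [-0.0041 -0.      0.0052] roll 0.0004 F [ 0.2  1.1 -3.3] w 0.0111
```

View pics/s11.png

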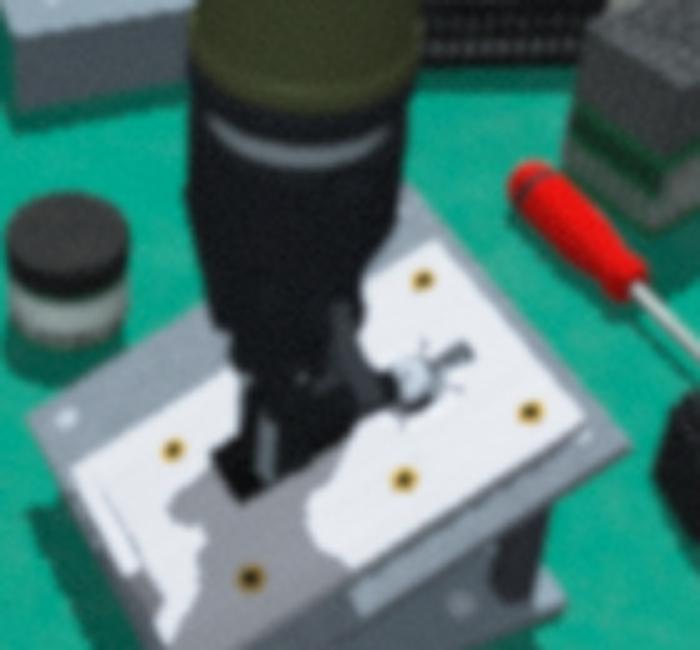

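View pics/t11.png

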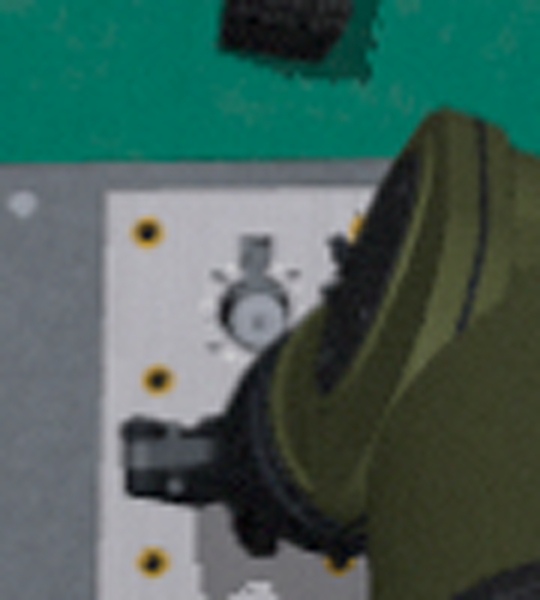

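The head (258,317) is through the hole, centred once parallax is allowed for, with no side force. I press to flush.

```bash
python3 -m pendant '[{"gripper":1,"translation":[0.001,0,0.006],"roll":0},{"gripper":1,"translation":[0.002,0,0.012],"roll":0},{"gripper":1,"translation":[0.002,0,0.016],"roll":0}]'
```

```text
clock: 16.23
eef_pos: [0.6017, -0.2483, 0.0878]
tcp_rot: [0.0, 1.0, 0.004, 0.0]
ft_force: [-9.0, 4.8, 29.0]
width: 0.0111
```

```bash
python3 -m pendant '[{"gripper":1,"translation":[0,0,-0.006],"roll":0},{"gripper":1,"translation":[-0.01,0,-0.002],"roll":0},{"gripper":1,"translation":[-0.022,0,0.003],"roll":0},{"gripper":1,"translation":[-0.034,0,0.008],"roll":0},{"gripper":1,"translation":[-0.046,0,0.013],"roll":0},{"gripper":1,"translation":[-0.058,0,0.018],"roll":0},{"gripper":1,"translation":[-0.068,0,0.022],"roll":0}]'
python3 - <<'E'
from h import *
from workcell import eyes
go(.5794,-.2481,.0788,0.5)
s=eyes.read_camera("side");t=eyes.read_camera("top")
crop(s,280,180,420,310,5,"pics/s12.png");crop(t,360,140,450,240,6,"pics/t12.png")
E
```

```text
clock: 17.1
eef_pos: [0.5889, -0.2496, 0.0825]
tcp_rot: [0.002, 1.0, 0.005, 0.008]
ft_force: [6.1, 1.6, 19.7]
width: 0.011
t 17.1 pos [ 0.5889 -0.2496  0.0825] yaw 0.58 units [-0.0318 -0.0054  0.0119] roll 0.0009 F [ 6.1  1.6 19.7] w 0.011
```

View pics/s12.png

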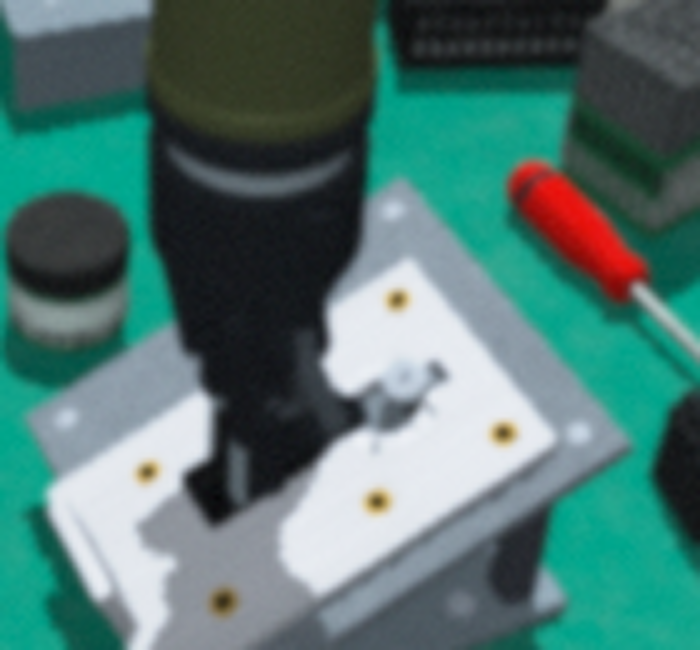

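View pics/t12.png

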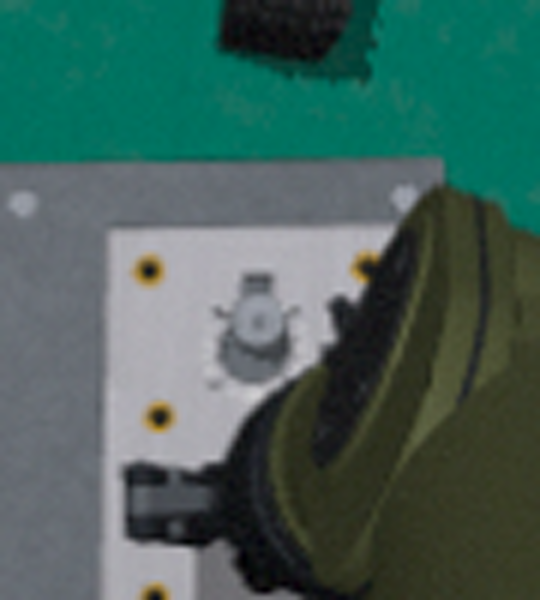

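```bash
python3 -m pendant '[{"gripper":1,"translation":[0,0,0],"roll":0},{"gripper":1,"translation":[0,0,0],"roll":0}]'
```

```text
clock: 17.45
eef_pos: [0.5884, -0.2496, 0.0824]
tcp_rot: [0.002, 1.0, 0.005, 0.007]
ft_force: [3.3, 0.9, 18.3]
width: 0.0109
```

```bash
python3 -m pendant '[{"gripper":1,"translation":[0,0,-0.005],"roll":0},{"gripper":1,"translation":[-0.008,0,-0.002],"roll":0},{"gripper":1,"translation":[-0.015,0,0.001],"roll":0},{"gripper":1,"translation":[-0.015,0,0.001],"roll":0}]'
python3 -c "
from h import *
go(.5794,-.2481,.0788,0.5)"
```

```text
clock: 17.95
eef_pos: [0.5792, -0.2489, 0.0787]
tcp_rot: [0.001, 1.0, 0.005, 0.003]
ft_force: [1.0, 0.4, 8.3]
width: 0.0109
t 17.95 pos [ 0.5792 -0.2489  0.0787] yaw 0.54 units [ 0.0006 -0.0025 -0.0002] roll 0.0004 F [1.  0.4 8.3] w 0.0109
```

Reducing the press freed it, and it has now slid 24.3 mm, as expected. I push a little further to feel the stop.

```bash
python3 -m pendant '[{"gripper":1,"translation":[-0.01,0,0.004],"roll":0},{"gripper":1,"translation":[-0.02,0,0.007],"roll":0},{"gripper":1,"translation":[-0.02,0,0.007],"roll":0}]'
python3 -m pendant '[{"gripper":1,"translation":[-0.01,0,0.004],"roll":0},{"gripper":1,"translation":[-0.02,0,0.006],"roll":0},{"gripper":1,"translation":[-0.02,0,0.006],"roll":0}]'
python3 - <<'E'
from h import *
from workcell import eyes
go(.5794,-.2481,.0788,0.5)
s=eyes.read_camera("side");t=eyes.read_camera("top")
crop(s,280,180,420,310,5,"pics/s13.png");crop(t,360,140,450,240,6,"pics/t13.png")
E
```

```text
clock: 18.32
eef_pos: [0.5771, -0.249, 0.0779]
tcp_rot: [0.001, 1.0, 0.005, 0.006]
ft_force: [6.5, -0.4, 9.6]
width: 0.0109
clock: 18.7
eef_pos: [0.577, -0.2491, 0.0778]
tcp_rot: [0.002, 1.0, 0.006, 0.012]
ft_force: [14.2, 1.3, 11.7]
width: 0.011
t 18.7 pos [ 0.577  -0.2491  0.0778] yaw 0.66 units [ 0.0082 -0.0033 -0.0033] roll 0.0018 F [14.2  1.3 11.7] w 0.011
```

View pics/s13.png

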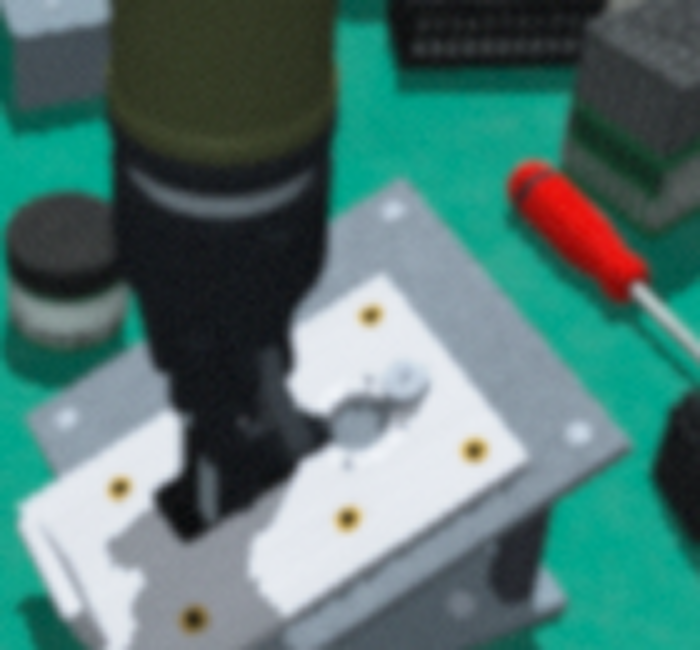

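View pics/t13.png

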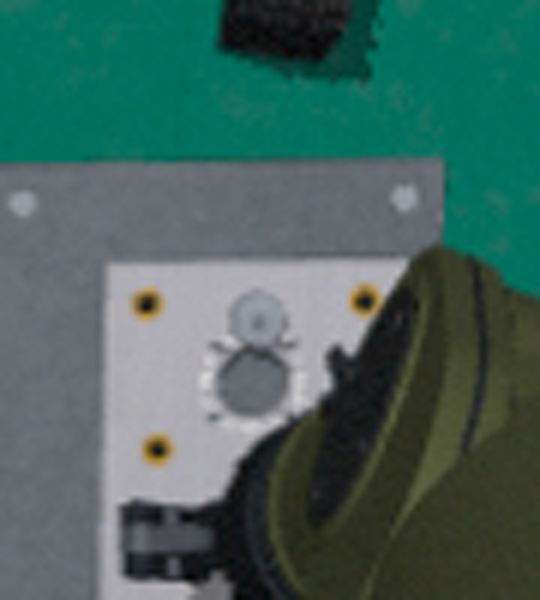

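It is at the stop: a further 6 mm of command moved it 0.1 mm while the force rose, and the head covers the narrow slot end. I relax and release.

```bash
python3 -m pendant '[{"gripper":1,"translation":[0.012,0,-0.006],"roll":0},{"gripper":1,"translation":[0.016,0,-0.01],"roll":0},{"gripper":1,"translation":[0.016,0,-0.01],"roll":0}]'
python3 -c "
from h import *
go(.577,-.2491,.0778,0.5)"
```

```text
clock: 19.18
eef_pos: [0.577, -0.2489, 0.0779]
tcp_rot: [0.001, 1.0, 0.005, 0.007]
ft_force: [10.6, -0.4, -0.1]
width: 0.0111
t 19.175 pos [ 0.577  -0.2489  0.0779] yaw 0.6 units [-0.      0.0006  0.0002] roll 0.0011 F [10.6 -0.4 -0.1] w 0.0111
```

Still pushing gently home at about 10 N, with no downward load, so I open here.

```bash
python3 -m pendant '[{"gripper":0.9,"translation":[0.003,0,0],"roll":0},{"gripper":0.6,"translation":[0.003,0,0],"roll":0},{"gripper":0.5,"translation":[0.003,0,0],"roll":0},{"gripper":0.5,"translation":[0.003,0,-0.05],"roll":0},{"gripper":0.5,"translation":[0.003,0,-0.2],"roll":0},{"gripper":0.5,"translation":[0.0,0,-0.4],"roll":0},{"gripper":0.5,"translation":[0,0,-0.5],"roll":0}]'
python3 -m pendant '[{"gripper":0.5,"translation":[-0.2,0.1,-0.1],"roll":0},{"gripper":0.5,"translation":[-0.4,0.3,-0.1],"roll":0},{"gripper":0.5,"translation":[-0.4,0.5,-0.1],"roll":0},{"gripper":0.5,"translation":[-0.4,0.6,-0.1],"roll":0},{"gripper":0.5,"translation":[-0.4,0.6,-0.1],"roll":0},{"gripper":0.5,"translation":[-0.4,0.6,-0.1],"roll":0}]'
python3 - <<'E'
from h import *
from workcell import eyes
go(.577,-.2491,.0778,0.5)
s=eyes.read_camera("side");t=eyes.read_camera("top");np.savez("s14.npz",**s);np.savez("t14.npz",**t)
crop(s,250,180,420,340,4,"pics/s14.png");crop(t,280,150,450,290,4,"pics/t14.png")
E
```

```text
clock: 20.05
eef_pos: [0.5706, -0.2493, 0.2306]
tcp_rot: [0.001, 1.0, 0.004, 0.002]
ft_force: [0.6, -0.6, -0.7]
width: 0.0427
clock: 20.8
eef_pos: [0.4514, -0.4287, 0.2565]
tcp_rot: [-0.0, 1.0, 0.005, 0.0]
ft_force: [0.0, -0.1, 0.0]
width: 0.0429
t 20.8 pos [ 0.4514 -0.4287  0.2565] yaw 0.53 units [ 0.4242 -0.5943  0.5965] roll 0.0004 F [ 0.  -0.1  0. ] w 0.0429
```

View pics/s14.png

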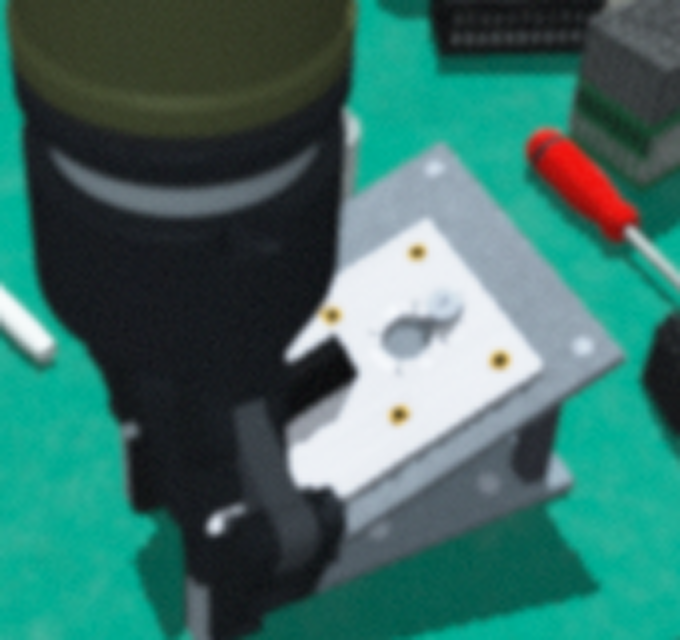

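View pics/t14.png

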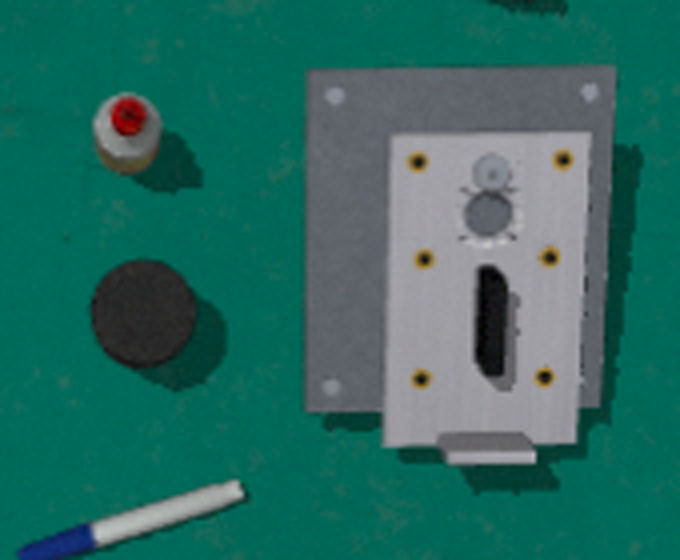

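Run:
```python
from h import *
np.set_printoptions(precision=4,suppress=True)
t=dict(np.load("t14.npz"));s=dict(np.load("s14.npz"));t0=dict(np.load("top0.npz"))
ft=lambda p,u0=280,v0=150,k=4:((p[0]+.5)/k-.5+u0,(p[1]+.5)/k-.5+v0)
fs=lambda p,u0=250,v0=180,k=4:((p[0]+.5)/k-.5+u0,(p[1]+.5)/k-.5+v0)
a=np.radians(22);u=np.array([np.cos(a),0,np.sin(a)]);n=np.array([-np.sin(a),0,np.cos(a)]);O=np.array([.6641,-.233,.095])
def onb(c,p,h):
    o,d=ray(c,*p);P=o+d*((O+h*n-o)@n)/(d@n);return np.round([(P-O)@u*1e3,(P-O)[1]*1e3],1)
for nm,c,p,h in [("top hole",t,ft((488,213)),.006),("top head",t,ft((491,172)),.014),("side hole",s,fs((405,339)),.006),("side head",s,fs((443,304)),.014),
 ("end L",t,ft((391,134)),.006),("end R",t,ft((590,132)),.006),("low L",t,ft((384,446)),.003),("low R",t,ft((576,443)),.003)]: print(nm,onb(c,p,h))
print("top end should be x=+45-24=+21; depth-based height of plate top:")
for p in [(400,145),(575,145),(405,300),(560,300),(400,420),(555,420)]:
    print(((dep(t,*ft(p))-O)@n*1e3).round(1),end=" ")
for nm,p0,p1 in [("jar",(316,228),ft((144,313))),("bottle cap",(312.5,179),ft((128,116)))]: print(nm,p0,np.round(p1,1))
d=cv2.absdiff(t["image"][165:250,295:332],t0["image"][165:250,295:332]);print("jar/bottle area diff max/mean",d.max(),d.mean())
```

```text
top hole [-24.  -15.4]
top head [  0.9 -14.3]
side hole [-27. -16.]
side head [ -2.3 -16. ]
end L [20.5 39.7]
end R [ 21.3 -69.7]
low L [-161.3   37.4]
low R [-160.3  -72.8]
top end should be x=+45-24=+21; depth-based height of plate top:
7.8 5.6 5.9 4.0 6.9 7.5 jar (316, 228) [315.6 227.9]
bottle cap (312.5, 179) [311.6 178.6]
jar/bottle area diff max/mean 37 1.8857445680975093
```

The plate is home: hole to stud is 24.8 mm against 24 expected, and its top end is at +21 mm as expected. It lies flush, and the jar and bottle are unmoved. I hand the job in.

```bash
python3 -c "
from workcell import order,r
print(order.job_done());print(r.get_obs()['clock'])"
```

```text
the job is handed in; nothing more can be done
None
the job is handed in; nothing more can be done
```

The plate is hung on the stud, slid down to the stop and released. I handed the job in at about 21 s on the robot's clock.

- **Drawing out:** I pulled the plate out by its lip along the garage's axis and let go of it flat on the bench. About 29 mm lay between it and the roof edge.
- **Hanging:** I took it by the handle and pressed it flush on the lower board first, so that it pivoted in the fingers to the slope. Then I pressed the keyhole over the stud head and slid it down until it met the stop.
- **Snag:** the slide stuck about halfway because I was pressing too hard on the board. It moved freely once I eased the pressure.

**Last checks, after letting go:**
- **Home:** the hole measured about 24.8 mm below the stud in both cameras, against 24 expected. The plate's top end was at +21 mm on the board, as it should be.
- **Flush:** the depth readings put the plate's top 4 to 8 mm above the board, for a 6 mm plate; that scatter is the depth noise.
- **Jar and bottle:** both were within a pixel of where they started.
- **Forces:** the highest reading returned was about 65 N, while pressing the plate flush on the lower board. The wrist force read zero with the arm backed away.
- **Disagreement:** the two cameras differed by about 3 mm on absolute position along the slope, a little over the 2 mm calibration. They agreed on the distance between hole and stud.

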